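# Sort cutting wheels by their keyways on the test spindle

### The arm

A 6-joint arm with a two-finger parallel gripper is mounted at the origin on the work surface. World frame = base frame: x ahead of the robot, y to its left, z up, the work surface at z = 0. Lengths are in m, angles in degrees, forces in N, time in s.
With the tool pointing down it reaches from about 0.3 to 0.85 m from the base axis. Payload 4.2 kg.
Tool frame: the origin (TCP) lies midway between the tips of the shut fingers; the grasp point (between the pads) lies arm.pinch_z behind it (arm.pinch_z is the distance from the TCP to the grasp point, in m); y points along the fingers, x is the direction in which the jaws open and shut, and the axes are right-handed (so a half turn about y gives the same grasp; the last joint's range is limited). The gripper opens to 91 mm and grips with 3 to 60 N. Pads are 32 mm wide; open, the fingers measure 118 mm over their backs; the gripper's body (76 mm by 178 mm) begins 60 mm behind the grasp point.
Start: joints at [66.578, 18.312, 89.639, -0, 72.044, -1.146], TCP at [0.218, 0.532, 0.214] pointing down, gripper open.
Joint ranges: [-177.97, 177.97], [-48.28, 115.42], [12.27, 149.76], [-77.06, 257.06], [2.81, 150.46], [-146.56, 146.56]. Speed limits (degrees/s): [147.25, 147.25, 180, 180, 180, 180].

### API

Orientations are given as [roll, pitch, yaw] about the fixed x, y, z axes, in that order (R = Rz(yaw) Ry(pitch) Rx(roll)).
In Python, from workcell import arm gives the robot as it stands. The module is installed in compiled form; this text tells all that it offers.
- The arm moves only by the tool apply_moves, never from a script. Its argument "targets" is one flat list of numbers, 5 for each row, row after row: the finger opening in cm, from 0 to 9.12, then the shift along the tool's x, y, z in cm, then the turn about the tool's y in degrees. In form: [claw, tx, ty, tz, spin, claw, tx, ty, tz, spin, ...]. A call has 1 to 10 rows; each row is the pose to reach, as a shift and turn from the pose measured when the call began, along the tool's axes at that moment; what a row does not reach only later rows make up. A row lasts 1/12 s, in which the tool goes at most 41.7 mm and 7.16 degrees, less where a joint would pass 70% of its speed; a pose out of reach is approached as far as the arm can. A call with a gripper value outside its range is refused whole. The fingers move at their own pace and stop on an object; the grip force is fixed at half the most. Time passes only in rows, so rows that repeat a pose let the fingers close. It gives the time, the measured TCP pose, the force and the opening at its end, in the units of the state.
- arm.get_obs(): the state, without advancing time (a new reading comes with each control period).
- arm.camera(name): name is "scene" or "top"; returns the picture (420x560x3 uint8, red, green, blue); there is no depth.
- arm.get_calibration(name): a dict with "camera_matrix" (3x3 intrinsics, pixels), "R" (3x3) and "t" (3): a world point X has camera coordinates R X + t. Camera axes: x right, y down, z forward; pixel columns grow to the right and rows downward; lengths in m; the calibration is good to about 2 mm. A picture is of the moment at which its call begins. get_calibration takes no time and is no camera call.
- arm.close_job(): hands the job in, once; it reports no verdict.
The state is a dict: "time": time; "joints": joint angles; "joint_vel": joint speeds; "effort": joint torques, N m; "tool_pos": TCP position; "tcp_rot": TCP orientation; "force": force on the tool from outside, world axes, zero at the start; "torque": the same for the moment, N m; "grip_width": opening from 0.0 (shut) to 1.0 (fully open).
Only numpy, scipy, OpenCV 4.12 (cv2) and the standard library are available. Lean on these libraries where they do the work, as an engineer would, in place of code of your own. Each camera call takes 0.05 s, during which the arm holds its last target.

### The job

Sort the two cutting wheels by trying each on the spindle that stands on the yellow stand, with a keyway lined up over a key: the wheel whose keyways match both keys slides fully home on the shoulder, the other stops on the key tops; let it rest there for a moment and do not force it. Work one wheel at a time, in either order: try it, lay it flat, hub up, in its tray (white for the wheel that fits, red for the one that does not), then take the next, and let go of both. Leave everything else on the bench where it is.

Things in the scene. Friction and masses are not known exactly. Their poses are not given: they have to be found in the camera images.
- wheel_green: Cutting wheel, green: disc 90 across, 8 thick, with a steel square hub 46 x 46 (flats face its x and y) up to 40 above the underside. 24 bore with two keyways, 10 wide, out to 18 from the axis, on opposite sides: at the wheel's +x and -x. It fits spindle_opposed only. Origin: centre of the underside, z up. 0.22 to 0.4 kg. Starts flat on the bench, hub up, in either of two places
- wheel_brown: Cutting wheel, brown: disc 90 across, 8 thick, with a steel square hub 46 x 46 (flats face its x and y) up to 40 above the underside. 24 bore with two keyways, 10 wide, out to 18 from the axis, a quarter turn apart: at the wheel's +x and +y. It fits spindle_corner only, in one way round. Origin: centre of the underside, z up. 0.22 to 0.4 kg. Starts flat on the bench, hub up, in either of two places
- spindle_opposed: Spindle with opposed keys: fixed upright on either stand. Dark shoulder 58 across, top 10 above the origin (a fitting wheel rests there); shaft 21 across up to 44, then a taper to 12 at 54. Two brass keys 6 wide, out to 16.5 from the axis, 10 to 32 high, at its +x and -x. A misfit wheel stops with its underside at 32. Origin: centre of the underside, on the stand's top, z up
- spindle_corner: Spindle with corner keys: fixed upright on either stand. Dark shoulder 58 across, top 10 above the origin (a fitting wheel rests there); shaft 21 across up to 44, then a taper to 12 at 54. Two brass keys 6 wide, out to 16.5 from the axis, 10 to 32 high, at its +x and +y, a quarter turn apart. A misfit wheel stops with its underside at 32. Origin: centre of the underside, on the stand's top, z up
- test_stand: yellow test stand, a fixed plate 100 x 100 x 12; the spindle standing on it is the one to test on. Origin: centre of the underside, on the bench
- spare_stand: dark wooden stand of the same size holding the spindle that is not in use. Origin: centre of the underside
- ready_tray: shallow white (ready) tray, 150 x 150 outside, 140 x 140 inside, walls 20 high, floor 5 thick, fixed. Origin: centre of the underside. The trays may stand on either side
- rework_tray: shallow red (rework) tray, 150 x 150 outside, 140 x 140 inside, walls 20 high, floor 5 thick, fixed. Origin: centre of the underside. The trays may stand on either side
- tumbler_pink: bystander: pink glass tumbler, 72 across, 90 high (mm); to be left where it is. Origin: centre of its underside
- tumbler_yellow: bystander: yellow-green glass tumbler, 76 across, 85 high (mm); to be left where it is. Origin: centre of its underside
- bowl: bystander: amber glass bowl, 110 across, 50 high (mm); to be left where it is. Origin: centre of its underside
- polish_jar: bystander: closed white jar, 64 across, 70 high (mm); to be left where it is. Origin: centre of its underside
- spanner: bystander: steel spanner, 160 long, lying along its x (mm); to be left where it is. Origin: on its underside
- brush: bystander: brush, 180 long, lying along its x (mm); to be left where it is. Origin: on its underside
- dressing_stone: bystander: grey dressing stone, 90 x 18 x 12, lying along its x (mm); to be left where it is. Origin: centre of its underside
Things that resemble listed ones, but are neither listed nor needed, are in the scene too. What is shaped like the wheel_green but blue is not meant. What is shaped like the wheel_brown but purple is not meant.

How it is judged (in metres and radians):
On the way, in this order (a step that is already met when the one before it is completed fails the run):
1. a first wheel is tried on the spindle on the yellow stand: fully home on the shoulder if it matches, resting on the key tops with a keyway over a key if it does not (((horizontal distance between spindle_opposed and test_stand below 0.03 m and (horizontal distance between wheel_green and spindle_opposed below 0.004 m and z of wheel_green in the frame of spindle_opposed below 0.0135 m and angle between wheel_green's own z axis and vertical below 0.1 rad)) or (horizontal distance between spindle_opposed and test_stand below 0.03 m and (horizontal distance between wheel_brown and spindle_opposed below 0.008 m and z of wheel_brown in the frame of spindle_opposed between 0.022 and 0.037 m and angle between wheel_brown's own z axis and vertical below 0.25 rad and contact force between wheel_brown and spindle_opposed above 0.5 N and (angle between the x axis of wheel_brown and the x axis of spindle_opposed, either way round below 0.25 rad or angle between the x axis of wheel_brown and the x axis of spindle_opposed, either way round above 1.32 rad))) or (horizontal distance between spindle_corner and test_stand below 0.03 m and (horizontal distance between wheel_green and spindle_corner below 0.008 m and z of wheel_green in the frame of spindle_corner between 0.022 and 0.037 m and angle between wheel_green's own z axis and vertical below 0.25 rad and contact force between wheel_green and spindle_corner above 0.5 N and (angle between the x axis of wheel_green and the x axis of spindle_corner, either way round below 0.25 rad or angle between the x axis of wheel_green and the x axis of spindle_corner, either way round above 1.32 rad))) or (horizontal distance between spindle_corner and test_stand below 0.03 m and (horizontal distance between wheel_brown and spindle_corner below 0.004 m and z of wheel_brown in the frame of spindle_corner below 0.0135 m and angle between wheel_brown's own z axis and vertical below 0.1 rad)))), for 0.2 s.
2. with the first wheel lying in its proper tray, the other wheel is tried in the same way (((horizontal distance between spindle_opposed and test_stand below 0.03 m and (horizontal distance between wheel_brown and rework_tray below 0.045 m and z of wheel_brown in the frame of rework_tray below 0.012 m and angle between wheel_brown's own z axis and vertical below 0.08 rad) and (horizontal distance between wheel_green and spindle_opposed below 0.004 m and z of wheel_green in the frame of spindle_opposed below 0.0135 m and angle between wheel_green's own z axis and vertical below 0.1 rad)) or (horizontal distance between spindle_opposed and test_stand below 0.03 m and (horizontal distance between wheel_green and ready_tray below 0.045 m and z of wheel_green in the frame of ready_tray below 0.012 m and angle between wheel_green's own z axis and vertical below 0.08 rad) and (horizontal distance between wheel_brown and spindle_opposed below 0.008 m and z of wheel_brown in the frame of spindle_opposed between 0.022 and 0.037 m and angle between wheel_brown's own z axis and vertical below 0.25 rad and contact force between wheel_brown and spindle_opposed above 0.5 N and (angle between the x axis of wheel_brown and the x axis of spindle_opposed, either way round below 0.25 rad or angle between the x axis of wheel_brown and the x axis of spindle_opposed, either way round above 1.32 rad))) or (horizontal distance between spindle_corner and test_stand below 0.03 m and (horizontal distance between wheel_brown and ready_tray below 0.045 m and z of wheel_brown in the frame of ready_tray below 0.012 m and angle between wheel_brown's own z axis and vertical below 0.08 rad) and (horizontal distance between wheel_green and spindle_corner below 0.008 m and z of wheel_green in the frame of spindle_corner between 0.022 and 0.037 m and angle between wheel_green's own z axis and vertical below 0.25 rad and contact force between wheel_green and spindle_corner above 0.5 N and (angle between the x axis of wheel_green and the x axis of spindle_corner, either way round below 0.25 rad or angle between the x axis of wheel_green and the x axis of spindle_corner, either way round above 1.32 rad))) or (horizontal distance between spindle_corner and test_stand below 0.03 m and (horizontal distance between wheel_green and rework_tray below 0.045 m and z of wheel_green in the frame of rework_tray below 0.012 m and angle between wheel_green's own z axis and vertical below 0.08 rad) and (horizontal distance between wheel_brown and spindle_corner below 0.004 m and z of wheel_brown in the frame of spindle_corner below 0.0135 m and angle between wheel_brown's own z axis and vertical below 0.1 rad)))), for 0.2 s.
At the end, for the whole second after the job is handed in: The wheel that matches the spindle on the yellow stand lies flat, hub up, inside the white tray, and the other wheel flat, hub up, inside the red tray (centre within 45 mm of the tray's, underside less than 7 mm over its floor, tilt below 0.08 rad), both released and at rest (((horizontal distance between spindle_opposed and test_stand below 0.03 m and (horizontal distance between wheel_green and ready_tray below 0.045 m and z of wheel_green in the frame of ready_tray below 0.012 m and angle between wheel_green's own z axis and vertical below 0.08 rad) and (horizontal distance between wheel_brown and rework_tray below 0.045 m and z of wheel_brown in the frame of rework_tray below 0.012 m and angle between wheel_brown's own z axis and vertical below 0.08 rad)) or (horizontal distance between spindle_corner and test_stand below 0.03 m and (horizontal distance between wheel_green and rework_tray below 0.045 m and z of wheel_green in the frame of rework_tray below 0.012 m and angle between wheel_green's own z axis and vertical below 0.08 rad) and (horizontal distance between wheel_brown and ready_tray below 0.045 m and z of wheel_brown in the frame of ready_tray below 0.012 m and angle between wheel_brown's own z axis and vertical below 0.08 rad))) and linear speed of each of wheel_green, wheel_brown below 0.02 m/s); the robot touches nothing.
It fails at once if a wheel is forced onto a spindle (over 60 N) (contact force between any of wheel_green, wheel_brown and spindle_opposed above 60 N or contact force between any of wheel_green, wheel_brown and spindle_corner above 60 N).
It fails at once if a bystander is shifted by more than 30 mm (distance of any of tumbler_pink, tumbler_yellow, bowl, polish_jar, spanner, brush, dressing_stone from where it was at the start of the episode above 0.03 m).
It also fails if it takes over 72 s, if anything falls off the work surface, if the arm or the gripper's body presses on something with over 40 N, if the wrist force passes 120 N, or if a joint passes its speed limit or range.

## Working session

There is one attempt and no reset: what is moved stays moved. The work goes in short steps, Python scripts to look and compute and a tool call to move; the robot and the scene stay as the last step left them, time stands still between calls to the robot, and variables do not carry over. Pictures are saved under pics/ and viewed, and the job is handed in when it is done.

Besides the shell and the picture viewer there is one more tool, called after ">>>" in YAML: its name, and indented under it one key for each argument. apply_moves: Moves the arm, as the interface text tells. Its arguments: {"type":"object","properties":{"targets":{"type":"array"}},"required":["targets"]}

```bash
mkdir -p pics
python3 - <<'E'
from workcell import arm
import cv2
print(arm.get_obs(), arm.pinch_z)
for n in ("scene","top"):
    im=arm.camera(n); cv2.imwrite(f"pics/{n}0.png",im[:,:,::-1]); c=arm.get_calibration(n); print(n,c)
E
```

```text
{'time': 0.0, 'joints': array([ 6.65762410e+01,  1.83495776e+01,  8.97070440e+01, -2.79992231e-04,
        7.20419053e+01, -1.14685602e+00]), 'joint_vel': array([-0.03744932, -0.00600163,  0.0723842 , -0.06842014, -0.02964966,
        0.0456893 ]), 'effort': array([-6.65213483e-04, -4.12455225e+01, -2.31963426e+01,  7.24799163e-02,
        4.58368845e-02, -1.40605171e-04]), 'tool_pos': array([0.21778222, 0.53161783, 0.21313663]), 'tcp_rot': array([-89.99829412,   0.09851259,  67.72318509]), 'force': array([-0.18139916, -0.77487686, -0.32525332]), 'torque': array([0.02814805, 0.01796139, 0.03610764]), 'grip_width': 1.0005077447462112} 0.0188
scene {'camera_matrix': array([[485.51709078,   0.        , 279.55024598],
       [  0.        , 485.51709078, 215.63614093],
       [  0.        ,   0.        ,   1.        ]]), 'R': array([[-0.11080294,  0.99378318, -0.01084899],
       [ 0.73275652,  0.0743151 , -0.67642084],
       [-0.67140941, -0.08289909, -0.73643544]]), 't': array([ 0.03743874, -0.3603873 ,  1.5081464 ])}
top {'camera_matrix': array([[409.3655007 ,   0.        , 278.23033811],
       [  0.        , 409.3655007 , 204.81845017],
       [  0.        ,   0.        ,   1.        ]]), 'R': array([[-0.02399092, -0.99945026,  0.02288269],
       [-0.99203345,  0.0209689 , -0.1242173 ],
       [ 0.12366919, -0.02568048, -0.99199115]]), 't': array([-0.00165667,  0.51490925,  1.15363947])}
```

View pics/scene0.png

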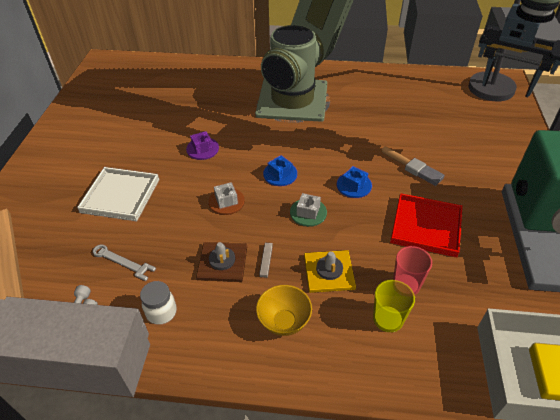

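View pics/top0.png

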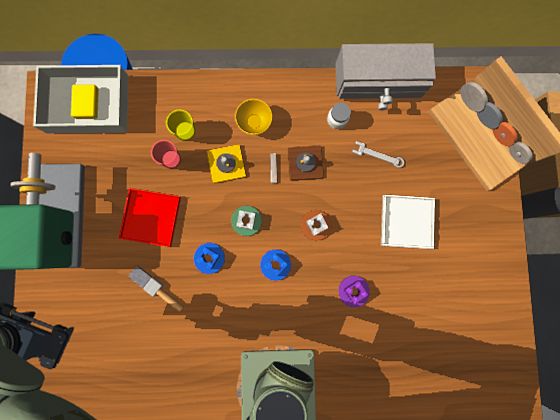

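The top view shows wheel_green (green disc, steel hub) at about (246,220), wheel_brown at (316,224), and the yellow stand with its spindle at (227,162). The dark stand is at (307,162), the red tray at (151,217) and the white tray at (408,221). The blue wheels at (209,258) and (275,265) and the purple one at (353,291) are the lookalikes and are not meant. I'll confirm with crops.

Run:
```python
import cv2, numpy as np
t=cv2.imread("pics/top0.png"); s=cv2.imread("pics/scene0.png")
def c(im,x,y,h=26): return cv2.resize(im[y-h:y+h,x-h:x+h],(390,290*390//390),interpolation=cv2.INTER_CUBIC)
cv2.imwrite("pics/cropA.png",np.vstack([np.hstack([c(t,246,218),c(t,316,224)]),np.hstack([c(t,227,162),c(t,307,162)])]))
cv2.imwrite("pics/cropB.png",np.vstack([np.hstack([c(s,309,207),c(s,226,196)]),np.hstack([c(s,329,266),c(s,221,257)])]))
```

```text
(no output)
```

View pics/cropA.png

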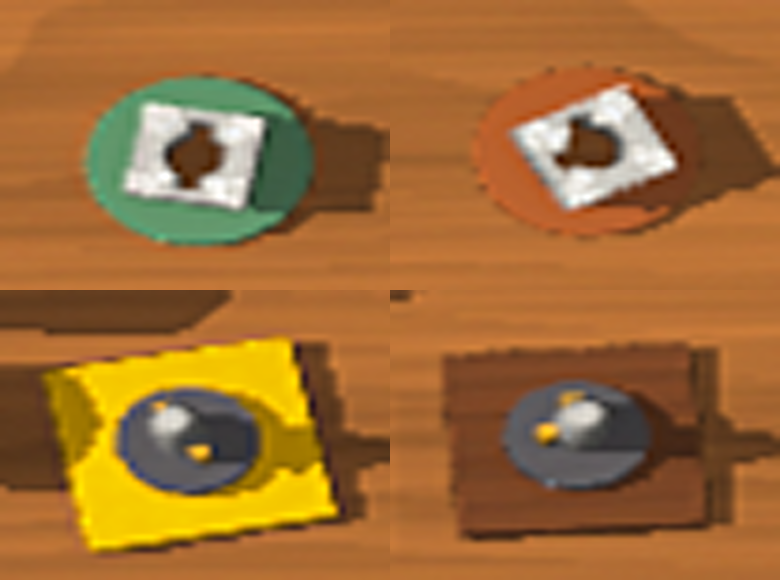

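View pics/cropB.png

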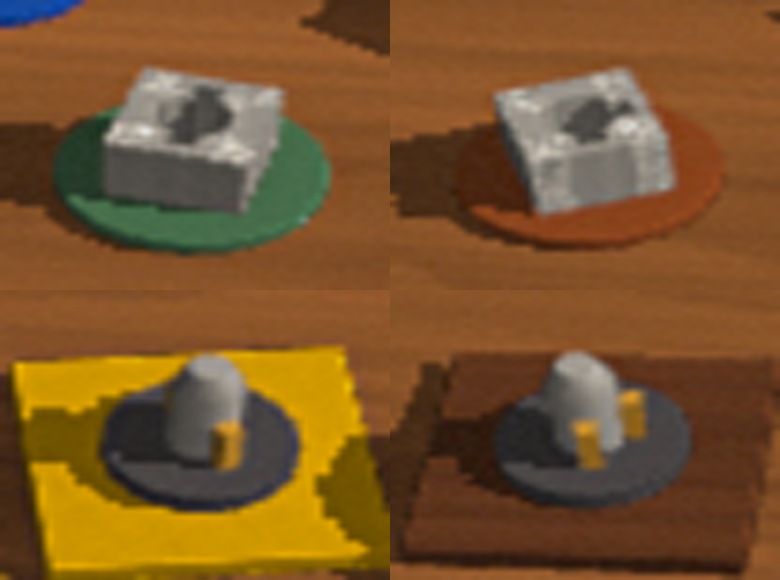

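The crops confirm it. The yellow stand holds the spindle with opposed keys, so green should go to white and brown to red. Next I'll fit poses from both views.

```bash
cat > h.py <<'E'
import cv2, numpy as np, json
from scipy.optimize import minimize, least_squares
from workcell import arm
CAL={n:arm.get_calibration(n) for n in("scene","top")}
def proj(n,P):
    c=CAL[n]; q=np.atleast_2d(P)@c["R"].T+c["t"]; q=q@c["camera_matrix"].T; return q[:,:2]/q[:,2:]
def ray(n,uv,z):
    c=CAL[n]; d=c["R"].T@np.linalg.inv(c["camera_matrix"])@np.array([uv[0],uv[1],1.]); o=-c["R"].T@c["t"]
    return o+d*(z-o[2])/d[2]
A=np.linspace(0,2*np.pi,72,endpoint=False)
def circ(x,y,z,r): return np.c_[x+r*np.cos(A),y+r*np.sin(A),np.full(72,z)]
def sq(x,y,z,a,yaw):
    c,s=np.cos(yaw),np.sin(yaw); p=np.array([[1,1],[-1,1],[-1,-1],[1,-1]])*a/2
    return np.c_[x+c*p[:,0]-s*p[:,1],y+s*p[:,0]+c*p[:,1],np.full(4,z)]
S=8
def hull(n,P,box):
    p=proj(n,P); h=cv2.convexHull(p.astype(np.float32))[:,0]
    m=np.zeros(((box[3]-box[1])*S,(box[2]-box[0])*S),np.uint8)
    q=((h+0.5-np.array(box[:2]))*S-0.5)
    cv2.fillPoly(m,[np.round(q*16).astype(np.int32)],255,shift=4); return m
def down(m): return cv2.resize(m,None,fx=1/S,fy=1/S,interpolation=cv2.INTER_AREA)/255.
def fit(n,im,groups,maskobs,box,p0):
    """groups(p)->list of point sets; union of hulls vs soft mask"""
    obs=maskobs.astype(float)
    def cost(p):
        m=None
        for g in groups(p):
            k=hull(n,g,box); m=k if m is None else cv2.bitwise_or(m,k)
        return ((down(m)-obs)**2).sum()
    st=np.array([0.004,0.004,0.15][:len(p0)])
    sim=np.vstack([p0]+[np.array(p0)+st*np.eye(len(p0))[i] for i in range(len(p0))])
    r=minimize(cost,p0,method="Nelder-Mead",options=dict(initial_simplex=sim,xatol=1e-5,fatol=1e-3,maxiter=400))
    return r.x,r.fun,obs.sum()
E
python3 - <<'E'
from h import *
im={n:cv2.imread(f"pics/{n}0.png") for n in CAL}
for n,boxes in (("top",dict(g=(225,200,270,240),b=(295,205,340,245),y=(200,140,255,186))),("scene",dict(g=(285,188,335,228),b=(203,176,250,218),y=(300,245,360,295)))):
    for k,b in boxes.items():
        c=cv2.cvtColor(im[n][b[1]:b[3],b[0]:b[2]],cv2.COLOR_BGR2HSV)
        print(n,k); 
        r=c.shape[0]//2
        print([tuple(map(int,v)) for v in c[r+ (4 if k!='y' else 0)]][::1])
for n,u in (("top",[(246,220),(316,224),(227,162),(151,217),(408,221)]),("scene",[(309,210),(226,198),(329,268),(428,224),(119,193)])):
    print(n,[ray(n,v,0.01)[:2].round(3) for v in u])
E
```

```text
top g
[(13, 182, 164), (13, 181, 165), (14, 182, 164), (13, 180, 160), (13, 183, 160), (12, 188, 161), (18, 129, 144), (71, 113, 169), (67, 95, 153), (66, 93, 151), (66, 105, 146), (59, 44, 173), (12, 14, 241), (12, 11, 231), (20, 9, 243), (20, 10, 241), (23, 9, 237), (21, 16, 226), (36, 11, 121), (13, 192, 65), (13, 237, 84), (11, 53, 131), (23, 13, 229), (30, 2, 242), (0, 0, 242), (24, 11, 227), (21, 7, 243), (17, 15, 237), (30, 12, 103), (66, 106, 82), (66, 91, 92), (67, 89, 92), (68, 89, 92), (68, 88, 93), (69, 91, 95), (69, 98, 91), (23, 116, 64), (12, 182, 105), (13, 176, 100), (14, 179, 100), (13, 174, 101), (13, 177, 101), (14, 179, 100), (13, 175, 99), (13, 172, 95)]
top b
[(14, 180, 176), (13, 178, 175), (13, 180, 174), (13, 179, 175), (14, 178, 176), (14, 179, 172), (13, 184, 175), (11, 199, 202), (11, 193, 188), (11, 191, 188), (11, 193, 186), (11, 192, 185), (11, 197, 185), (11, 204, 184), (10, 160, 164), (14, 34, 149), (30, 9, 193), (23, 15, 210), (15, 21, 194), (25, 12, 232), (30, 3, 249), (98, 4, 239), (20, 18, 209), (21, 16, 205), (22, 13, 214), (24, 12, 209), (24, 1
[... 3058 characters left out ...]
58), (18, 183, 74), (20, 211, 105), (19, 206, 167), (19, 197, 167), (12, 64, 92), (170, 11, 70), (168, 17, 73), (0, 14, 71), (176, 25, 72), (168, 19, 68), (138, 18, 69), (19, 112, 109), (22, 255, 212), (22, 255, 216), (22, 255, 217), (22, 255, 214), (22, 255, 147), (22, 255, 111), (22, 255, 112), (22, 255, 119), (22, 255, 116), (21, 240, 104), (13, 177, 72), (12, 171, 67), (13, 168, 70), (13, 172, 71), (15, 188, 69), (12, 168, 70), (14, 188, 69)]
top [array([0.475, 0.082]), array([ 0.458, -0.124]), array([0.649, 0.136]), array([0.49 , 0.358]), array([ 0.461, -0.397])]
scene [array([0.474, 0.087]), array([ 0.454, -0.121]), array([0.642, 0.142]), array([0.491, 0.368]), array([ 0.463, -0.393])]
```

```bash
cat > m.py <<'E'
from h import *
def fillbig(m):
    m=m.astype(np.uint8)
    cs,_=cv2.findContours(m,cv2.RETR_EXTERNAL,cv2.CHAIN_APPROX_NONE)
    c=max(cs,key=cv2.contourArea); o=np.zeros_like(m); cv2.drawContours(o,[c],-1,1,-1); return o
def wheelhub(n,im,box,p0,z0=0.0):
    c=cv2.cvtColor(im[box[1]:box[3],box[0]:box[2]],cv2.COLOR_BGR2HSV)
    m=fillbig(c[...,1]<62)
    g=lambda p:[np.vstack([sq(p[0],p[1],z0+.04,.046,p[2]),sq(p[0],p[1],z0+.008,.046,p[2])])]
    return fit(n,im,g,m,box,p0)
def disc(n,im,box,p0,z0=0.0):
    c=cv2.cvtColor(im[box[1]:box[3],box[0]:box[2]],cv2.COLOR_BGR2HSV).astype(int)
    m=fillbig(((c[...,0]>40)&(c[...,0]<90)&(c[...,1]>50))|(c[...,1]<62))
    g=lambda p:[np.vstack([circ(p[0],p[1],z0,.045),circ(p[0],p[1],z0+.008,.045)]),np.vstack([sq(p[0],p[1],z0+.04,.046,p[2]),sq(p[0],p[1],z0+.008,.046,p[2])])]
    return fit(n,im,g,m,box,p0)
E
python3 - <<'E'
from m import *
im={n:cv2.imread(f"pics/{n}0.png") for n in CAL}
B=dict(top=dict(g=(225,200,270,240),b=(295,205,340,245),y=(200,140,255,186)),scene=dict(g=(285,188,335,228),b=(203,176,250,218),y=(300,245,360,295)))
f=lambda r:(r[0].round(4),np.degrees(r[0][2:]).round(1),round(r[1],1),r[2])
for n in B:
    print(n,"green hub",f(wheelhub(n,im[n],B[n]['g'],[.474,.084,-.1])))
    print(n,"green all",f(disc(n,im[n],B[n]['g'],[.474,.084,-.1])))
    print(n,"brown hub",f(wheelhub(n,im[n],B[n]['b'],[.456,-.122,.4])))
    b=B[n]['y']; c=cv2.cvtColor(im[n][b[1]:b[3],b[0]:b[2]],cv2.COLOR_BGR2HSV).astype(int)
    yel=(c[...,0]>=20)&(c[...,0]<=28)&(c[...,1]>225)
    st=fillbig(yel)
    r=fit(n,None,lambda p:[np.vstack([sq(p[0],p[1],0,.1,p[2]),sq(p[0],p[1],.012,.1,p[2])])],st,b,[.645,.138,.1]); print("stand",f(r))
    hole=fillbig((c[...,1]<110)&(st>0))
    sp=lambda p:[np.vstack([circ(p[0],p[1],.012,.029),circ(p[0],p[1],.022,.029)]),np.vstack([circ(p[0],p[1],.022,.0105),circ(p[0],p[1],.056,.0105),circ(p[0],p[1],.066,.006)])]
    r=fit(n,None,sp,hole,b,[.645,.138]); print("spindle",f(r))
    x,y=r[0][:2]
    key=((c[...,0]>=14)&(c[...,0]<=22)&(c[...,1]>80)&(cv2.erode(hole,np.ones((3,3)))>0))
    if n=='scene': print(key.astype(int)[8:35,15:45])
    def kb(yaw):
        cc,s=np.cos(yaw),np.sin(yaw); out=[]
        for sg in(1,-1):
            P=np.array([[sg*a,b_] for a in(.0095,.0165) for b_ in(-.003,.003)])
            Q=np.c_[x+cc*P[:,0]-s*P[:,1],y+s*P[:,0]+cc*P[:,1]]
            out.append(np.vstack([np.c_[Q,np.full(4,z)] for z in(.022,.044)]))
        return out
    o=-CAL[n]["R"].T@CAL[n]["t"]
    best=[]
    for d in np.arange(-90,90,2.):
        ya=np.radians(d); shaft=hull(n,np.vstack([circ(x,y,.022,.0105),circ(x,y,.056,.0105),circ(x,y,.066,.006)]),b)
        ks=kb(ya); m=np.zeros_like(shaft)
        for g in ks:
            k=hull(n,g,b)
            near=np.linalg.norm(g.mean(0)-o)<np.linalg.norm([x-o[0],y-o[1],.033-o[2]])
            if not near: k=cv2.bitwise_and(k,cv2.bitwise_not(shaft))
            m=cv2.bitwise_or(m,k)
        best.append((((down(m)-key)**2).sum(),d))
    print("key yaw",sorted(best)[:6],key.sum())
E
```

```text
top green hub (array([ 0.4743,  0.0825, -0.1988]), array([-11.4]), np.float64(9.8), np.float64(299.0))
top green all (array([ 0.4739,  0.0814, -0.0592]), array([-3.4]), np.float64(16.4), np.float64(717.0))
top brown hub (array([ 0.4559, -0.1238,  0.4617]), array([26.5]), np.float64(6.1), np.float64(280.0))
stand (array([0.6463, 0.1396, 0.1794]), array([10.3]), np.float64(12.8), np.float64(1139.0))
spindle (array([0.6456, 0.1387]), array([], dtype=float64), np.float64(25.7), np.float64(279.0))
key yaw [(np.float64(5.92316801230296), np.float64(30.0)), (np.float64(5.933487120338331), np.float64(32.0)), (np.float64(5.992541330257593), np.float64(34.0)), (np.float64(6.312433679354093), np.float64(36.0)), (np.float64(6.731949250288351), np.float64(28.0)), (np.float64(6.908604382929642), np.float64(38.0))] 15
scene green hub (array([ 0.4747,  0.0843, -0.2151]), array([-12.3]), np.float64(17.3), np.float64(497.0))
scene green all (array([ 0.4725,  0.0847, -0.1556]), array([-8.9]), np.float64(43.9), np.float64(882.0))
scene brown hub (array([ 0.4564, -0.1206,  0.4361]), array([25.]), np.float64(11.8), np.float64(431.0))
stand (array([0.6458, 0.1425, 0.1841]), array([10.5]), np.float64(616.7), np.float64(1266.0))Traceback (most recent call last):
  File "<stdin>", line 13, in <module>
  File "m.py", line 5, in fillbig
    c=max(cs,key=cv2.contourArea); o=np.zeros_like(m); cv2.drawContours(o,[c],-1,1,-1); return o
ValueError: max() iterable argument is empty
```

Run:
```python
from m import *
im=cv2.imread("pics/scene0.png"); n="scene"
b=(296,240,366,300); c=cv2.cvtColor(im[b[1]:b[3],b[0]:b[2]],cv2.COLOR_BGR2HSV).astype(int)
yel=(c[...,0]>=19)&(c[...,0]<=30)&(c[...,1]>225)
st=fillbig(yel)
for r in st[8:56:2]: print(''.join('.#'[v] for v in r))
full=fillbig(cv2.morphologyEx(yel.astype(np.uint8),cv2.MORPH_CLOSE,np.ones((5,5))))
f=lambda r:(r[0].round(4),np.degrees(r[0][2:]).round(1),round(r[1],1),r[2])
r=fit(n,None,lambda p:[np.vstack([sq(p[0],p[1],0,.1,p[2]),sq(p[0],p[1],.012,.1,p[2])])],full,b,[.645,.142,.18]); print("stand",f(r))
grey=fillbig((c[...,1]<120))
for r in grey[8:56]: print(''.join('.#'[v] for v in r))
sp=lambda p:[np.vstack([circ(p[0],p[1],.012,.029),circ(p[0],p[1],.022,.029)]),np.vstack([circ(p[0],p[1],.022,.0105),circ(p[0],p[1],.056,.0105),circ(p[0],p[1],.066,.006)])]
r=fit(n,None,sp,grey,b,[.645,.14]); print("spindle",f(r))
x,y=r[0][:2]
# draw overlays, both cams
for n,xy,b,sc in (("scene",(x,y),b,10),("top",(.6456,.1387),(200,135,260,190),10)):
    I=cv2.imread(f"pics/{n}0.png")[b[1]:b[3],b[0]:b[2]]; I=cv2.resize(I,None,fx=sc,fy=sc,interpolation=cv2.INTER_CUBIC)
    def dr(P,col): cv2.polylines(I,[np.round((proj(n,P)+.5-np.array(b[:2]))*sc).astype(np.int32)],True,col,1)
    dr(circ(*xy,.022,.029),(255,0,255)); dr(circ(*xy,.012,.029),(255,0,255)); dr(circ(*xy,.056,.0105),(255,255,0)); dr(circ(*xy,.066,.006),(255,255,0))
    for d,col in((20,(0,0,255)),(32,(0,255,0))):
        a=np.radians(d);cc,s=np.cos(a),np.sin(a)
        for sg in(1,-1):
            P=np.array([[sg*.0095,-.003],[sg*.0165,-.003],[sg*.0165,.003],[sg*.0095,.003]])
            dr(np.c_[xy[0]+cc*P[:,0]-s*P[:,1],xy[1]+s*P[:,0]+cc*P[:,1],np.full(4,.044)],col)
    cv2.imwrite(f"pics/ov_{n}.png",I)
```

```text
......................................................................
...............................................#####..................
................################......###############.................
........#######################........##############.................
........####################............##############................
.........###############..................############................
.........#############......................###########...............
.........############.........................#########...............
.........############..........................#########..............
..........##########...........................#########..............
..........##########...........................#########..............
..........##########...........................##########.............
...........##########..........................##########.............
...........###########........................###########.............
...........#############....................##############............
...........################........
[... 3501 characters left out ...]
...................................
......................................................................
......................................................................
......................................................................
......................................................................
......................................................................
......................................................................
......................................................................
......................................................................
spindle (array([0.6455, 0.1429]), array([], dtype=float64), np.float64(32.9), np.float64(520.0))
```

View pics/ov_scene.png

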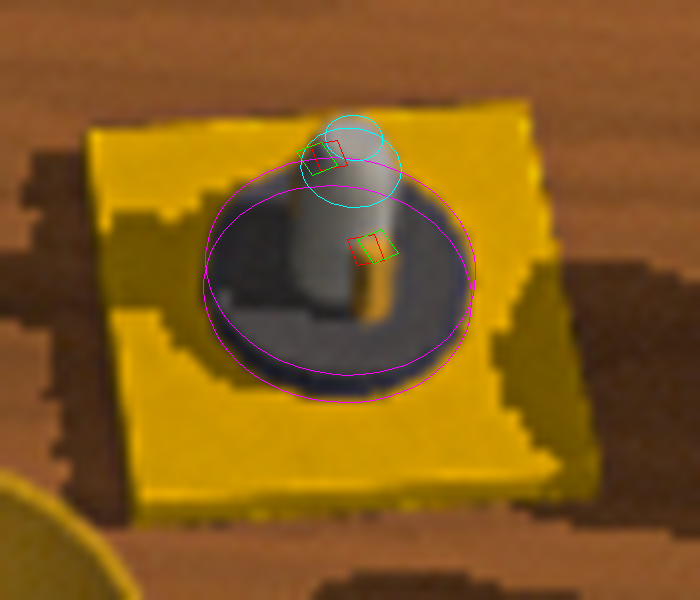

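View pics/ov_top.png

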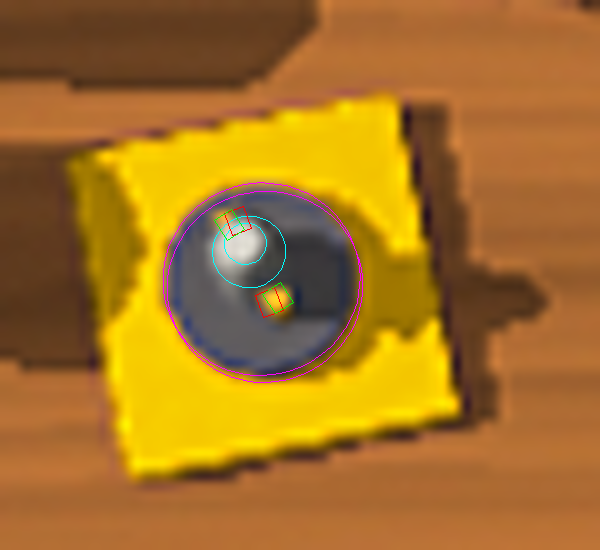

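```bash
cat > go.py <<'E'
import sys, numpy as np
from scipy.spatial.transform import Rotation as Ro
from workcell import arm
o=arm.get_obs(); t=np.array(list(map(float,sys.argv[1:4]))); yaw=float(sys.argv[4])
R=Ro.from_euler("xyz",o["tcp_rot"],degrees=True); d=R.inv().apply(t-o["tool_pos"])*100
Rt=Ro.from_euler("xyz",[-90,0,yaw],degrees=True)
print("t",round(o["time"],2),"pos",o["tool_pos"].round(4),"rot",o["tcp_rot"].round(2),"F",o["force"].round(1),"w",round(o["grip_width"]*9.12,2),"j6",o["joints"][5].round(1))
print("shift cm",d.round(2),"rotvec",np.degrees((R.inv()*Rt).as_rotvec()).round(2))
E
python3 go.py .4745 .0833 .12 -12
```

```text
t 0.1 pos [0.2178 0.5317 0.2132] rot [-90.     0.09  67.72] F [ 0.   0.2 -0.3] w 9.15 j6 -1.1
shift cm [-31.75   9.37 -40.75] rotvec [ 6.000e-02  7.972e+01 -8.000e-02]
```

>>> apply_moves:
  targets: [6,-8,0.5,-10,20,6,-16,1,-20,40,6,-24,2,-30,60,6,-31.75,4,-40.75,79.7,6,-31.75,6,-40.75,79.7,6,-31.75,9,-40.75,79.7,6,-31.75,9.4,-40.75,79.7,6,-31.75,9.4,-40.75,79.7,6,-31.75,9.4,-40.75,79.7,6,-31.75,9.4,-40.75,79.7]

```text
time: 0.93
tool_pos: [0.4211, 0.1744, 0.1468]
tcp_rot: [-90.1, 0.0, -4.2]
force: [0.7, 1.2, 0.8]
grip_width: 0.656
```

```bash
python3 go.py .4745 .0833 .06 -12
```

```text
t 0.93 pos [0.4211 0.1744 0.1468] rot [-9.008e+01  3.000e-02 -4.240e+00] F [0.7 1.2 0.8] w 5.98 j6 25.4
shift cm [ 6.    8.69 -8.68] rotvec [ 0.08  7.76 -0.02]
```

>>> apply_moves:
  targets: [6,3,2,-4.5,4,6,6,4,-8.68,7.8,6,6,6,-8.68,7.8,6,6,8.5,-8.68,7.8,6,6,8.7,-8.68,7.8,6,6,8.7,-8.68,7.8,6,6,8.7,-8.68,7.8]

```text
time: 1.52
tool_pos: [0.4747, 0.0839, 0.0606]
tcp_rot: [-90.1, -0.0, -12.0]
force: [0.5, -0.3, 0.6]
grip_width: 0.656
```

```bash
python3 go.py .4745 .0833 .014 -12
python3 - <<'E'
from workcell import arm
import cv2,numpy as np
a=[cv2.resize(arm.camera(n)[y-60:y+60,x-65:x+65,::-1],(390,360),interpolation=cv2.INTER_CUBIC) for n,x,y in(("scene",309,200),("top",246,215))]
cv2.imwrite("pics/g1.png",np.hstack(a))
E
```

```text
t 1.52 pos [0.4747 0.0839 0.0606] rot [-9.006e+01 -1.000e-02 -1.200e+01] F [ 0.5 -0.3  0.6] w 5.98 j6 20.8
shift cm [-0.01  4.66 -0.06] rotvec [ 0.06 -0.    0.01]
```

View pics/g1.png

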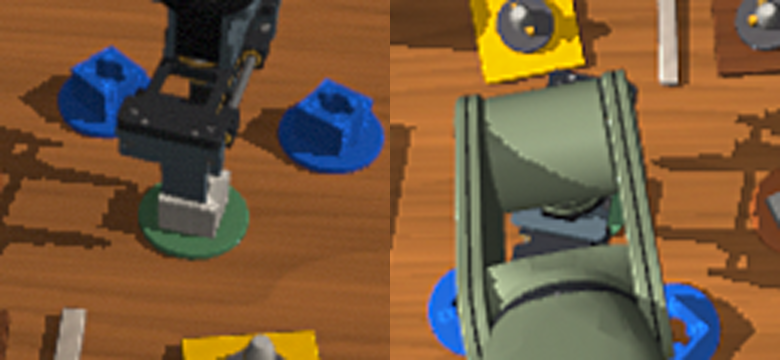

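>>> apply_moves:
  targets: [6,0,2.5,-0.06,0,6,0,4.6,-0.06,0,6,0,4.65,-0.06,0,6,0,4.65,-0.06,0,4,0,4.65,-0.06,0,4,0,4.65,-0.06,0,4,0,4.65,-0.06,0,4,0,4.65,-0.06,0]

```text
time: 2.28
tool_pos: [0.4758, 0.084, 0.0162]
tcp_rot: [-90.0, -0.2, -12.0]
force: [-1.6, 2.2, 6.2]
grip_width: 0.502
```

```bash
python3 go.py .4745 .0833 .15 -12
```

```text
t 2.28 pos [0.4758 0.084  0.0162] rot [-89.96  -0.22 -11.97] F [-1.6  2.2  6.2] w 4.58 j6 20.7
shift cm [ -0.06 -13.38  -0.09] rotvec [-0.04  0.03  0.22]
```

```bash
python3 go.py .6458 .1410 .11 33
```

```text
t 2.28 pos [0.4758 0.084  0.0162] rot [-89.96  -0.22 -11.97] F [-1.6  2.2  6.2] w 4.58 j6 20.7
shift cm [15.49 -9.31  9.11] rotvec [  0.05 -44.97   0.23]
```

>>> apply_moves:
  targets: [4,0,-3,0,0,4,0,-7,0,0,4,1,-9.8,0.5,-6,4,4,-9.8,2.3,-13,4,7,-9.8,4.1,-20,4,10,-9.6,5.9,-27,4,13,-9.4,7.6,-34,4,15.49,-9.3,9.11,-41,4,15.49,-9.3,9.11,-45,4,15.49,-9.3,9.11,-45]

```text
time: 3.12
tool_pos: [0.6466, 0.1413, 0.1088]
tcp_rot: [-90.1, -0.1, 33.1]
force: [-0.5, -0.0, -3.3]
grip_width: 0.502
```

```bash
python3 go.py .6458 .1410 .11 33;python3 - <<'E'
from workcell import arm
import cv2,numpy as np
I={n:arm.camera(n)[:,:,::-1] for n in("scene","top")}
for n in I: cv2.imwrite(f"pics/{n}1.png",I[n])
a=[cv2.resize(I[n][y-60:y+60,x-65:x+65],(390,360),interpolation=cv2.INTER_CUBIC) for n,x,y in(("scene",329,240),("top",227,162))]
cv2.imwrite("pics/g2.png",np.hstack(a))
E
```

```text
t 3.12 pos [0.6466 0.1413 0.1088] rot [-90.11  -0.12  33.11] F [-0.5 -0.  -3.3] w 4.58 j6 -21.7
shift cm [-0.08 -0.12  0.02] rotvec [0.11 0.11 0.12]
```

View pics/g2.png

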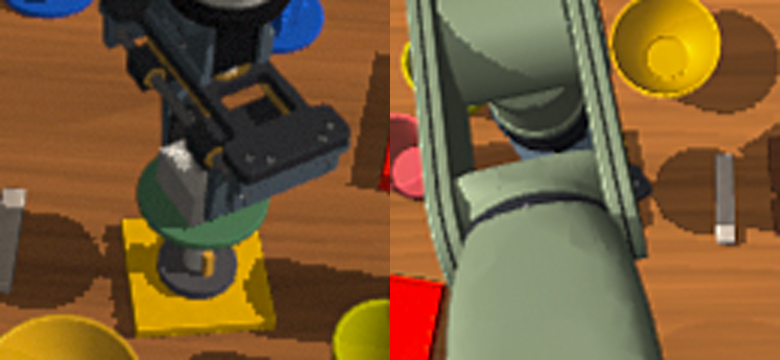

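```bash
cat > dfit.py <<'E'
from h import *
def discfit(im,lo,hi,x,y,zb,out,ang=None):
    n="scene"; c=cv2.cvtColor(im,cv2.COLOR_BGR2HSV)
    m=cv2.inRange(c,np.array(lo),np.array(hi))
    p=proj(n,[[x,y,zb]])[0]; k=np.zeros_like(m); cv2.circle(k,tuple(int(v) for v in p),34,255,-1); m&=k
    pts=np.argwhere(m>0)
    # lowest pixel of each column => lower boundary; leftmost/rightmost of rows in lower half
    E=[]
    for col in np.unique(pts[:,1]):
        r=pts[pts[:,1]==col,0].max(); E.append((col,r+.5))
    for row in np.unique(pts[:,0]):
        cs=pts[pts[:,0]==row,1]; 
        if row>p[1]-12: E.append((cs.min()-.5,row)); E.append((cs.max()+.5,row))
    E=np.array(E,np.float32)
    def res(q):
        h=cv2.convexHull(np.vstack([proj(n,circ(q[0],q[1],zb,.045)),proj(n,circ(q[0],q[1],zb+.008,.045))]).astype(np.float32))
        return np.array([cv2.pointPolygonTest(h,(float(a),float(b)),True) for a,b in E])
    r=least_squares(res,[x,y],loss="soft_l1",f_scale=.4,diff_step=1e-3)
    I=im.copy(); b=[int(p[0])-45,int(p[1])-38]; I=cv2.resize(I[b[1]:b[1]+76,b[0]:b[0]+90],None,fx=8,fy=8,interpolation=cv2.INTER_CUBIC)
    for q,col in(((x,y),(0,0,255)),(r.x,(255,0,255))):
        for z in(zb,zb+.008): cv2.polylines(I,[np.round((proj(n,circ(q[0],q[1],z,.045))+.5-b)*8).astype(np.int32)],True,col,1)
    for e in E: cv2.circle(I,tuple(int(v) for v in (e+.5-b)*8),2,(255,255,255),-1)
    cv2.imwrite(out,I); print("disc fit",r.x.round(4),"offset",(r.x-[x,y]).round(4),"rms",np.abs(r.fun).mean().round(2)); return r.x
E
python3 - <<'E'
from dfit import *
discfit(cv2.imread("pics/scene1.png"),(45,50,30),(85,255,255),.6466,.1413,.0926,"pics/d1.png")
E
```

```text
disc fit [0.645  0.1425] offset [-0.0016  0.0012] rms 1.14
```

View pics/d1.png

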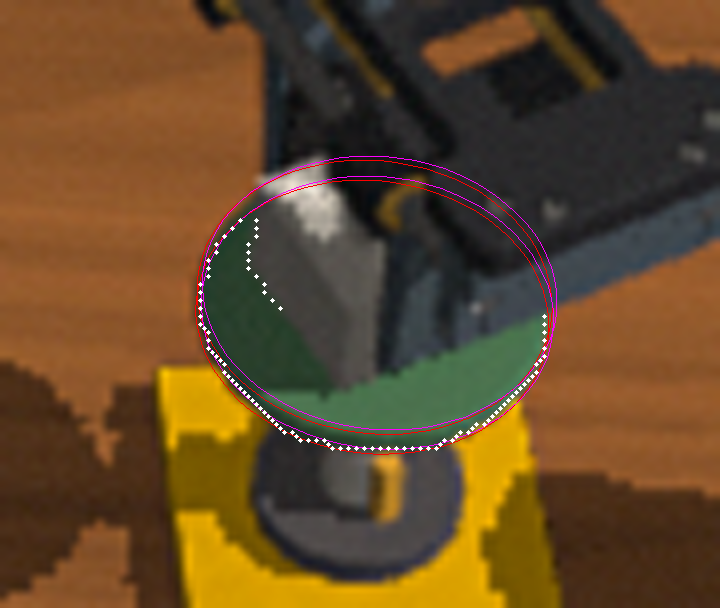

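```bash
python3 go.py .6465 .1412 .068 33
```

```text
t 3.22 pos [0.6449 0.1407 0.1093] rot [-9.009e+01 -7.000e-02  3.292e+01] F [ 0.3  0.1 -3.2] w 4.57 j6 -21.5
shift cm [ 0.16  4.13 -0.04] rotvec [ 0.09 -0.08  0.07]
```

```bash
python3 - <<'E'
from dfit import *
for i in range(2):
    I=arm.camera("scene")[:,:,::-1].copy(); o=arm.get_obs()["tool_pos"]; print(o.round(4))
    cv2.imwrite("pics/scene2.png",I)
    discfit(I,(45,50,30),(85,255,255),o[0],o[1],o[2]-.0162,"pics/d2.png")
E
python3 go.py .6458 .1410 .068 33
```

```text
[0.6447 0.1407 0.1096]
disc fit [0.6432 0.1419] offset [-0.0015  0.0013] rms 1.19
[0.6448 0.1406 0.1099]
disc fit [0.6434 0.142 ] offset [-0.0014  0.0014] rms 1.12
t 3.32 pos [0.6448 0.1406 0.1099] rot [-90.11  -0.13  32.94] F [ 0.1  0.6 -3.1] w 4.55 j6 -21.6
shift cm [ 0.09  4.19 -0.02] rotvec [ 0.11 -0.06  0.13]
```

```bash
python3 go.py .6466 .1412 .068 33
```

```text
t 3.32 pos [0.6448 0.1406 0.1099] rot [-90.11  -0.13  32.94] F [ 0.1  0.6 -3.1] w 4.55 j6 -21.6
shift cm [ 0.17  4.19 -0.04] rotvec [ 0.11 -0.06  0.13]
```

>>> apply_moves:
  targets: [4,0.17,1,-0.04,0,4,0.17,2,-0.04,0,4,0.17,2.8,-0.04,0,4,0.17,3.5,-0.04,0,4,0.17,4.2,-0.04,0,4,0.17,4.2,-0.04,0,4,0.17,4.2,-0.04,0]

```text
time: 3.9
tool_pos: [0.6462, 0.1412, 0.0672]
tcp_rot: [-90.1, -0.1, 32.9]
force: [0.2, 0.8, -3.4]
grip_width: 0.503
```

```bash
python3 go.py .6466 .1412 .036 33;  python3 - <<'E'
from dfit import *
I=arm.camera("scene")[:,:,::-1].copy(); cv2.imwrite("pics/g3.png",cv2.resize(I[200:310,260:400],None,fx=5,fy=5,interpolation=cv2.INTER_CUBIC))
E
```

```text
t 3.9 pos [0.6462 0.1412 0.0672] rot [-9.007e+01 -5.000e-02  3.294e+01] F [ 0.2  0.8 -3.4] w 4.58 j6 -21.6
shift cm [ 0.03  3.12 -0.02] rotvec [ 0.07 -0.06  0.05]
```

View pics/g3.png

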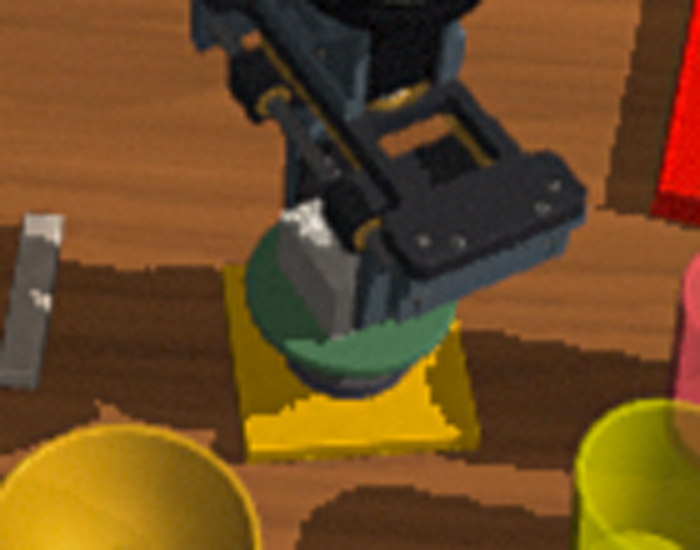

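The wheel went over the taper with no side force. I'll go down past the key tops in small steps.

>>> apply_moves:
  targets: [4,0.03,0.5,-0.02,0,4,0.03,0.9,-0.02,0,4,0.03,1.2,-0.02,0,4,0.03,1.2,-0.02,0]

```text
time: 4.28
tool_pos: [0.6465, 0.1415, 0.0549]
tcp_rot: [-90.0, -0.1, 32.9]
force: [-0.4, 1.4, -4.5]
grip_width: 0.505
```

>>> apply_moves:
  targets: [4,0,0.5,0,0,4,0,0.9,0,0,4,0,1.3,0,0,4,0,1.5,0,0,4,0,1.5,0,0]

```text
time: 4.7
tool_pos: [0.6464, 0.1415, 0.0391]
tcp_rot: [-90.0, -0.0, 32.9]
force: [-0.6, 0.5, -3.9]
grip_width: 0.5
```

>>> apply_moves:
  targets: [4,0,0.1,0,0,4,0,0.15,0,0,4,0,0.2,0,0,4,0,0.2,0,0,4,0,0.2,0,0,4,0,0.2,0,0]

```text
time: 5.2
tool_pos: [0.6465, 0.1415, 0.0383]
tcp_rot: [-90.0, -0.1, 32.9]
force: [-4.5, 1.6, 5.2]
grip_width: 0.505
```

Run:
```python
from dfit import *
o=arm.get_obs(); print(o["force"].round(1),o["tool_pos"].round(4))
I=arm.camera("scene")[:,:,::-1].copy(); cv2.imwrite("pics/g4.png",cv2.resize(I[200:310,260:400],None,fx=5,fy=5,interpolation=cv2.INTER_CUBIC))
```

```text
[-4.5  1.6  5.2] [0.6465 0.1415 0.0383]
```

View pics/g4.png

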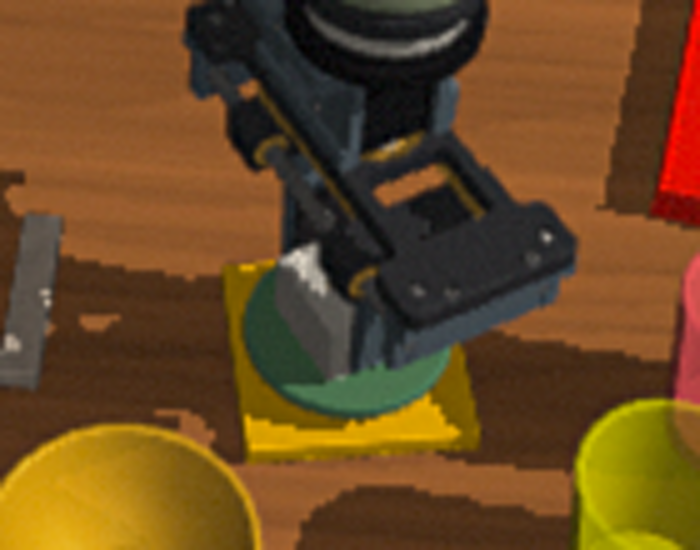

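```bash
python3 - <<'E'
from m import *
f=lambda r:(r[0].round(4),np.degrees(r[0][2:]).round(1),round(r[1],1),r[2])
for n,bw,br in(("top",(370,185,445,260),(112,180,190,255)),("scene",(70,160,170,225),(382,190,475,260))):
    im=cv2.imread(f"pics/{n}0.png")
    for nm,b,p0 in(("white",bw,[.462,-.395,0]),("red",br,[.49,.363,-.1])):
        c=cv2.cvtColor(im[b[1]:b[3],b[0]:b[2]],cv2.COLOR_BGR2HSV).astype(int)
        m=(c[...,1]<70) if nm=="white" else ((c[...,0]<5)|(c[...,0]>174))&(c[...,1]>200)
        m=fillbig(m)
        print(n,nm,f(fit(n,None,lambda p:[np.vstack([sq(p[0],p[1],0,.15,p[2]),sq(p[0],p[1],.02,.15,p[2])])],m,b,p0)))
E
python3 go.py .6464 .1415 .13 33; python3 go.py .46 -.393 .13 40
```

```text
top white (array([ 0.4603, -0.3955, -0.0898]), array([-5.1]), np.float64(24.7), np.float64(2677.0))
top red (array([ 0.4889,  0.3624, -0.1814]), array([-10.4]), np.float64(78.6), np.float64(2677.0))
scene white (array([ 0.4608, -0.3928, -0.0898]), array([-5.1]), np.float64(26.5), np.float64(2986.0))
scene red (array([ 0.4886,  0.366 , -0.1884]), array([-10.8]), np.float64(83.4), np.float64(3403.0))
t 5.25 pos [0.6465 0.1415 0.0383] rot [-9.005e+01 -8.000e-02  3.294e+01] F [-3.7  0.2  5.7] w 4.55 j6 -21.6
shift cm [ 0.   -9.17 -0.  ] rotvec [ 0.05 -0.06  0.08]
t 5.25 pos [0.6465 0.1415 0.0383] rot [-9.005e+01 -8.000e-02  3.294e+01] F [-3.7  0.2  5.7] w 4.55 j6 -21.6
shift cm [-44.7   -9.21 -34.73] rotvec [ 0.05 -7.06  0.07]
```

>>> apply_moves:
  targets: [4,0,-2,0,0,4,0,-4,0,0,4,0,-6.5,0,0,4,0,-9.2,0,0,4,-3,-9.2,-2.3,0,4,-6,-9.2,-4.7,0,4,-9,-9.2,-7,0,4,-12,-9.2,-9.3,0,4,-15,-9.2,-11.6,0,4,-18,-9.2,-14,0]

```text
time: 6.08
tool_pos: [0.5711, -0.0759, 0.13]
tcp_rot: [-90.2, -0.1, 33.0]
force: [1.1, -0.9, -3.0]
grip_width: 0.503
```

```bash
python3 go.py .4605 -.394 .12 33
```

```text
t 6.08 pos [ 0.5711 -0.0759  0.13  ] rot [-90.16  -0.12  32.97] F [ 1.1 -0.9 -3. ] w 4.59 j6 -41.6
shift cm [-26.59   1.   -20.67] rotvec [ 0.16 -0.03  0.12]
```

>>> apply_moves:
  targets: [4,-3,0.2,-2.3,0,4,-6,0.4,-4.7,0,4,-9,0.5,-7,0,4,-12,0.6,-9.3,0,4,-15,0.7,-11.6,0,4,-18,0.8,-14,0,4,-21,0.9,-16.3,0,4,-24,1,-18.6,0,4,-26.6,1,-20.7,0,4,-26.6,1,-20.7,0]

```text
time: 6.92
tool_pos: [0.4589, -0.4014, 0.1198]
tcp_rot: [-90.5, 0.0, 32.7]
force: [0.8, -0.5, -3.2]
grip_width: 0.502
```

```bash
python3 go.py .4605 -.394 .0225 33
```

```text
t 6.92 pos [ 0.4589 -0.4014  0.1198] rot [-9.049e+01  4.000e-02  3.271e+01] F [ 0.8 -0.5 -3.2] w 4.58 j6 -74.8
shift cm [0.54 9.72 0.62] rotvec [ 0.49 -0.29 -0.04]
```

>>> apply_moves:
  targets: [4,0.4,2.5,0.4,0,4,0.4,5,0.4,0,4,0.4,7.5,0.4,0,4,0.4,9,0.4,0,4,0.4,9.7,0.4,0,4,0.4,9.8,0.4,0,4,0.4,9.8,0.4,0]

```text
time: 7.5
tool_pos: [0.461, -0.397, 0.0218]
tcp_rot: [-90.6, 0.0, 32.7]
force: [0.5, 0.4, -2.7]
grip_width: 0.501
```

```bash
python3 go.py .4605 -.394 .02 33
```

```text
t 7.5 pos [ 0.461  -0.397   0.0218] rot [-9.057e+01  4.000e-02  3.273e+01] F [ 0.5  0.4 -2.7] w 4.57 j6 -74.3
shift cm [0.12 0.18 0.28] rotvec [ 0.57 -0.27 -0.04]
```

>>> apply_moves:
  targets: [4,0,0.1,0,0,6,0,0.1,0,0,6,0,0.1,0,0,6,0,0.1,0,0,6,0,-2,0,0,6,0,-5,0,0,6,0,-9,0,0,6,0,-10,0,0]

```text
time: 8.17
tool_pos: [0.4631, -0.3985, 0.1283]
tcp_rot: [-91.2, -0.1, 32.7]
force: [0.4, -0.9, 0.9]
grip_width: 0.657
```

```bash
python3 go.py .4562 -.1222 .12 25.8
python3 - <<'E'
from dfit import *
I=arm.camera("scene")[:,:,::-1].copy(); cv2.imwrite("pics/g5.png",cv2.resize(I[130:240,60:260],None,fx=4,fy=4,interpolation=cv2.INTER_CUBIC))
E
```

```text
t 8.17 pos [ 0.4631 -0.3985  0.1283] rot [-91.18  -0.13  32.73] F [ 0.4 -0.9  0.9] w 6.0 j6 -74.3
shift cm [14.35  0.38 23.63] rotvec [1.18 6.93 0.2 ]
```

View pics/g5.png

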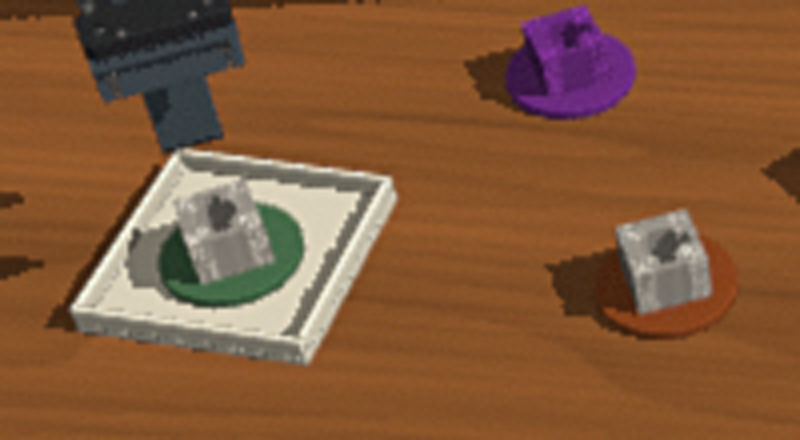

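Green lies flat in the white tray, at about (228,245) in the crop. Next is wheel_brown, the orange-brown disc with a steel hub at scene pixel (226,196). The purple one at scene pixel (202,146) is the lookalike.

>>> apply_moves:
  targets: [6,2,0,3.3,1,6,4,0,6.6,2,6,6,0,9.9,3,6,8,0,13.2,4,6,10,0,16.5,5,6,12,0,19.8,6,6,14.35,0.4,23.6,6.9,6,14.35,2,23.6,6.9,6,14.35,2,23.6,6.9,6,14.35,2,23.6,6.9]

```text
time: 9.05
tool_pos: [0.456, -0.1225, 0.1029]
tcp_rot: [-91.1, -0.2, 25.9]
force: [0.7, -0.8, 0.6]
grip_width: 0.66
```

```bash
python3 go.py .457 -.1217 .06 25.8
```

```text
t 9.05 pos [ 0.456  -0.1225  0.1029] rot [-91.15  -0.19  25.92] F [ 0.7 -0.8  0.6] w 6.02 j6 -41.3
shift cm [0.11 4.29 0.11] rotvec [1.15 0.11 0.19]
```

>>> apply_moves:
  targets: [6,0.11,3,0.11,0,6,0.11,6,0.15,0,6,0.11,8,0.2,0,6,0.11,8.65,0.25,0,6,0.11,8.65,0.25,0,6,0.11,8.65,0.25,0]

```text
time: 9.55
tool_pos: [0.4578, -0.1222, 0.017]
tcp_rot: [-91.2, -0.2, 25.8]
force: [-0.3, 0.4, 0.1]
grip_width: 0.66
```

```bash
python3 go.py .457 -.1217 .016 25.8
python3 - <<'E'
from dfit import *
I=arm.camera("scene")[:,:,::-1].copy(); cv2.imwrite("pics/g6.png",cv2.resize(I[130:240,160:300],None,fx=5,fy=5,interpolation=cv2.INTER_CUBIC))
E
```

```text
t 9.55 pos [ 0.4578 -0.1222  0.017 ] rot [-91.2   -0.24  25.84] F [-0.3  0.4  0.1] w 6.02 j6 -40.7
shift cm [-0.04  0.09  0.08] rotvec [1.2  0.03 0.24]
```

View pics/g6.png

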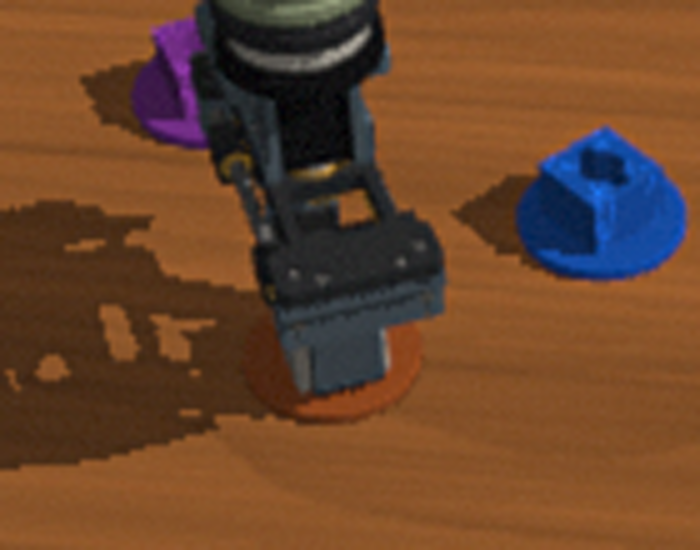

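>>> apply_moves:
  targets: [4,0,0.05,0,0,4,0,0.05,0,0,4,0,0.05,0,0,4,0,0.05,0,0,4,0,0.05,0,0]

```text
time: 10.02
tool_pos: [0.4588, -0.1227, 0.0181]
tcp_rot: [-91.4, -0.4, 25.9]
force: [-2.2, -1.5, 6.8]
grip_width: 0.503
```

```bash
python3 go.py .6464 .1415 .11 33
```

```text
t 10.02 pos [ 0.4588 -0.1227  0.0181] rot [-91.35  -0.35  25.88] F [-2.2 -1.5  6.8] w 4.59 j6 -40.7
shift cm [28.47 -9.38 15.36] rotvec [ 1.37 -7.12  0.27]
```

>>> apply_moves:
  targets: [4,0,-3,0,0,4,0,-7,0,0,4,1.5,-10,0.8,-1,4,5,-10,2.7,-2,4,8.5,-10,4.6,-3,4,12,-10,6.5,-4,4,15.5,-10,8.4,-5,4,19,-10,10.3,-6,4,22.5,-10,12.2,-7,4,26,-10,14,-7.1]

```text
time: 10.85
tool_pos: [0.6301, 0.1207, 0.1158]
tcp_rot: [-91.3, -0.1, 33.1]
force: [0.4, -0.7, -3.8]
grip_width: 0.503
```

>>> apply_moves:
  targets: [4,2.5,0,1.2,0,4,2.5,0,1.2,0,4,2.5,0,1.2,0,4,2.5,0,1.2,0]

```text
time: 11.18
tool_pos: [0.6434, 0.144, 0.1146]
tcp_rot: [-91.3, 0.0, 33.1]
force: [-0.1, -0.4, -2.6]
grip_width: 0.503
```

```bash
python3 go.py .6464 .1415 .11 33
python3 - <<'E'
from dfit import *
I=arm.camera("scene")[:,:,::-1].copy(); o=arm.get_obs()["tool_pos"]; print(o.round(4))
cv2.imwrite("pics/scene3.png",I)
discfit(I,(6,190,30),(12,255,255),o[0],o[1],o[2]-.0181,"pics/d3.png")
E
```

```text
t 11.18 pos [0.6434 0.144  0.1146] rot [-9.130e+01  4.000e-02  3.308e+01] F [-0.1 -0.4 -2.6] w 4.59 j6 -20.2
shift cm [ 0.12  0.47 -0.37] rotvec [ 1.3   0.08 -0.04]
[0.6434 0.1435 0.115 ]
disc fit [0.6389 0.1484] offset [-0.0045  0.0049] rms 1.0
```

View pics/d3.png

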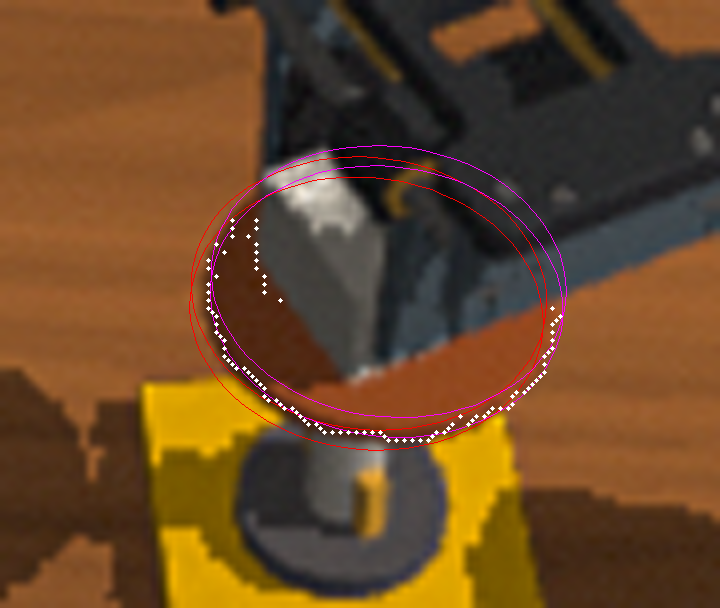

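Run:
```python
from dfit import *
n="scene"; I0=cv2.imread("pics/scene3.png"); J0=cv2.imread("pics/scene2.png")
out=[]
for im,(x,y,z),zo,yaw in((J0,(.6448,.1406,.1099),.0162,32.9),(I0,(.6434,.1435,.115),.0181,33.1)):
    p=proj(n,[[x,y,z]])[0]; b=[int(p[0])-24,int(p[1])-25]; sc=8
    I=cv2.resize(im[b[1]:b[1]+60,b[0]:b[0]+48],None,fx=sc,fy=sc,interpolation=cv2.INTER_CUBIC)
    a=np.radians(yaw)
    # camera bias as seen with green
    for k,col in((0,(0,0,255)),(.0045,(255,0,255))):
        X=x-.0015-np.sin(a)*k; Y=y+.0013+np.cos(a)*k; zb=z-zo
        for Z,f in((zb+.04,1),(zb+.008,1)): cv2.polylines(I,[np.round((proj(n,sq(X,Y,Z,.046,a))+.5-b)*sc).astype(np.int32)],True,col,1)
        for Z in(zb,zb+.008): cv2.polylines(I,[np.round((proj(n,circ(X,Y,Z,.045))+.5-b)*sc).astype(np.int32)],True,col,1)
    out.append(I)
cv2.imwrite("pics/cmp.png",np.hstack(out))
```

```text
(no output)
```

View pics/cmp.png

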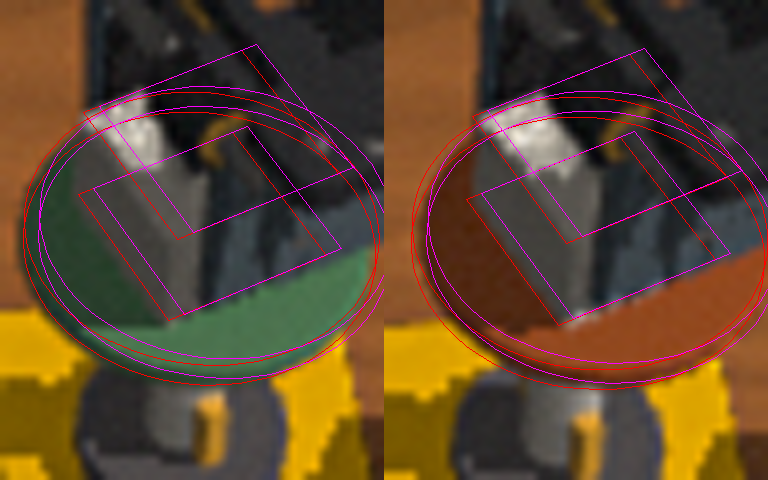

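The hub edges suggest brown sits only about 1 mm along tool +z. The disc-edge fit is biased by the dark rim, so I'll go by the hub.

```bash
python3 go.py .6469 .1408 .090 33
```

```text
t 11.23 pos [0.6434 0.1435 0.115 ] rot [-9.131e+01  1.000e-02  3.302e+01] F [ 0.7 -0.2 -1.9] w 4.59 j6 -20.2
shift cm [ 0.15  2.51 -0.36] rotvec [ 1.31  0.02 -0.01]
```

>>> apply_moves:
  targets: [4,0.15,0,-0.36,0,4,0.15,0.8,-0.36,0,4,0.15,1.6,-0.36,0,4,0.15,2.3,-0.36,0,4,0.15,2.5,-0.36,0,4,0.15,2.5,-0.36,0]

```text
time: 11.73
tool_pos: [0.646, 0.1404, 0.0886]
tcp_rot: [-91.3, 0.2, 33.0]
force: [0.7, 0.1, -2.6]
grip_width: 0.504
```

```bash
python3 go.py .6469 .1408 .071 33
python3 - <<'E'
from dfit import *
I=arm.camera("scene")[:,:,::-1].copy(); cv2.imwrite("pics/g7.png",cv2.resize(I[215:300,290:380],None,fx=7,fy=7,interpolation=cv2.INTER_CUBIC))
E
```

```text
t 11.73 pos [0.646  0.1404 0.0886] rot [-91.25   0.15  33.01] F [ 0.7  0.1 -2.6] w 4.6 j6 -20.4
shift cm [0.1  1.76 0.02] rotvec [ 1.25  0.01 -0.15]
```

View pics/g7.png

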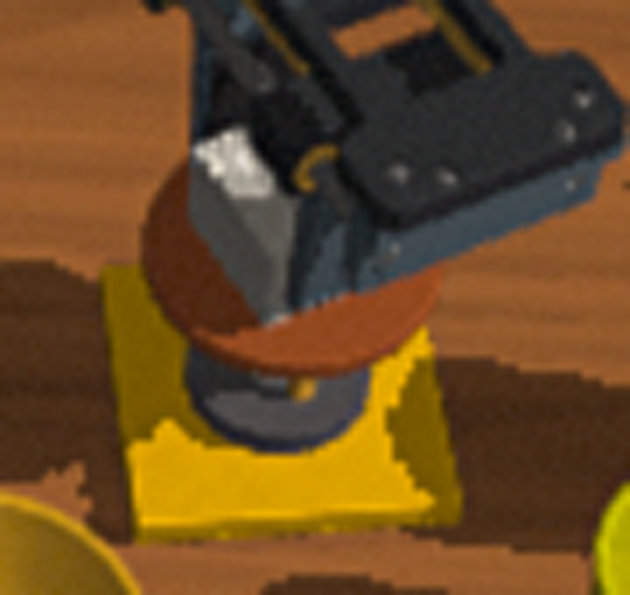

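Run:
```python
from dfit import *
x,y=.6455,.1427
p=(proj("scene",[[x,y,.017],[x,y,.0745]])+.5-[290,215])*7; print(p.round(0), (proj("scene",[[x,y,.0745],[x,y+.005,.0745]])*7).round(1))
I=arm.camera("scene")[:,:,::-1].copy(); c=cv2.cvtColor(I,cv2.COLOR_BGR2HSV)
for r in range(245,262): 
    row=c[r,300:362]; w=np.where((row[:,0]>=5)&(row[:,0]<=12)&(row[:,1]>185))[0]; print(r,w.min()+300 if len(w) else None,w.max()+300 if len(w) else None,end=' | ')
```

```text
[[278. 369.]
 [291. 253.]] [[2317.3 1755. ]
 [2334.2 1756.3]]
245 311 315 | 246 311 316 | 247 311 316 | 248 311 316 | 249 312 317 | 250 311 318 | 251 311 319 | 252 312 319 | 253 311 353 | 254 312 352 | 255 312 352 | 256 313 352 | 257 313 352 | 258 315 351 | 259 314 351 | 260 316 351 | 261 316 349 |
```

Laterally the disc centre is at about 292 in the crop, against 291 expected. I'll descend gently.

>>> apply_moves:
  targets: [4,0.05,0.6,0.02,0,4,0.05,1.2,0.02,0,4,0.05,1.7,0.02,0,4,0.05,1.7,0.02,0,4,0.05,1.7,0.02,0]

```text
time: 12.25
tool_pos: [0.647, 0.1409, 0.0722]
tcp_rot: [-91.3, 0.1, 33.0]
force: [0.5, 0.3, -3.3]
grip_width: 0.5
```

>>> apply_moves:
  targets: [4,0,0.4,0,0,4,0,0.7,0,0,4,0,0.9,0,0,4,0,1.0,0,0,4,0,1.05,0,0,4,0,1.05,0,0]

```text
time: 12.75
tool_pos: [0.647, 0.1406, 0.062]
tcp_rot: [-91.3, 0.1, 33.0]
force: [-1.0, -0.2, -1.8]
grip_width: 0.504
```

>>> apply_moves:
  targets: [4,0,0.1,0,0,4,0,0.15,0,0,4,0,0.2,0,0,4,0,0.2,0,0,4,0,0.2,0,0,4,0,0.2,0,0]

```text
time: 13.25
tool_pos: [0.6471, 0.1406, 0.0618]
tcp_rot: [-91.3, 0.0, 33.0]
force: [-3.7, -1.0, 7.1]
grip_width: 0.505
```

```bash
python3 go.py .6469 .1408 .071 33
python3 - <<'E'
from dfit import *
I=arm.camera("scene")[:,:,::-1].copy(); cv2.imwrite("pics/g8.png",cv2.resize(I[215:300,290:380],None,fx=7,fy=7,interpolation=cv2.INTER_CUBIC))
E
```

```text
t 13.25 pos [0.6471 0.1406 0.0618] rot [-9.130e+01  4.000e-02  3.302e+01] F [-3.7 -1.   7.1] w 4.6 j6 -20.4
shift cm [-0.01 -0.92  0.01] rotvec [ 1.3   0.02 -0.04]
```

View pics/g8.png

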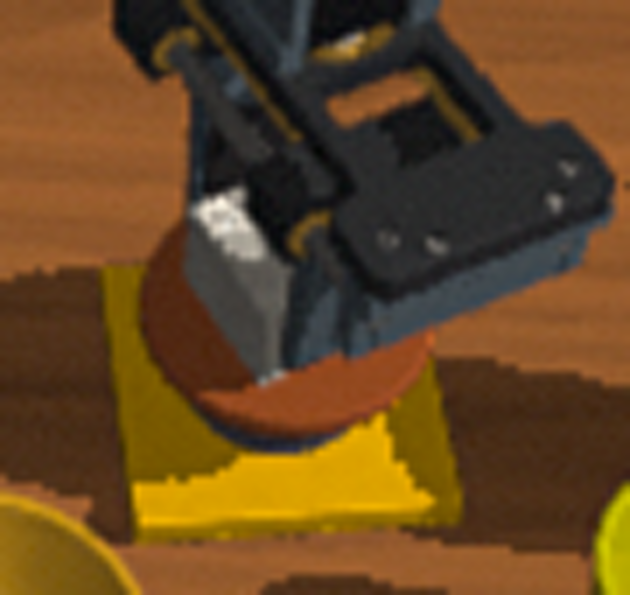

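Brown rests on the key tops: its underside is about 31.7 mm over the spindle base with about 10 N of contact. I'll hold briefly, then lift.

>>> apply_moves:
  targets: [4,0,0,0,0,4,0,0,0,0,4,0,0,0,0,4,0,-2,0,0,4,0,-4,0,0,4,0,-6.5,0,0,4,0,-9,0,0,4,0,-9,0,0]

```text
time: 13.97
tool_pos: [0.6492, 0.1431, 0.1569]
tcp_rot: [-91.5, -0.5, 33.0]
force: [1.4, 0.2, -2.1]
grip_width: 0.501
```

```bash
python3 go.py .489 .364 .13 33
```

```text
t 13.97 pos [0.6492 0.1431 0.1569] rot [-91.51  -0.51  33.03] F [ 1.4  0.2 -2.1] w 4.57 j6 -20.5
shift cm [-1.42  1.96 27.31] rotvec [1.51 0.02 0.51]
```

>>> apply_moves:
  targets: [4,-0.2,0,3.5,0,4,-0.4,0,7,0,4,-0.6,0.2,10.5,0,4,-0.8,0.5,14,0,4,-1,0.9,17.5,0,4,-1.2,1.3,21,0,4,-1.4,1.7,24.5,0,4,-1.4,2,27.3,0,4,-1.4,2,27.3,0,4,-1.4,2,27.3,0]

```text
time: 14.8
tool_pos: [0.4877, 0.3647, 0.1276]
tcp_rot: [-91.5, -0.4, 33.2]
force: [0.3, -0.6, -3.0]
grip_width: 0.502
```

```bash
python3 go.py .489 .364 .024 33
```

```text
t 14.8 pos [0.4877 0.3647 0.1276] rot [-91.54  -0.35  33.21] F [ 0.3 -0.6 -3. ] w 4.58 j6 4.2
shift cm [1.000e-02 1.036e+01 1.500e-01] rotvec [1.54 0.2  0.35]
```

>>> apply_moves:
  targets: [4,0,2.5,0.1,0,4,0,5,0.1,0,4,0,7.5,0.15,0,4,0,9.3,0.15,0,4,0,10.2,0.15,0,4,0,10.35,0.15,0,4,0,10.35,0.15,0]

```text
time: 15.38
tool_pos: [0.4896, 0.3632, 0.0236]
tcp_rot: [-91.6, -0.3, 33.1]
force: [-0.5, 0.6, -3.1]
grip_width: 0.501
```

```bash
python3 go.py .489 .364 .023 33
python3 - <<'E'
from dfit import *
I=arm.camera("scene")[:,:,::-1].copy(); cv2.imwrite("pics/g9.png",cv2.resize(I[160:290,370:500],None,fx=5,fy=4,interpolation=cv2.INTER_CUBIC))
E
```

```text
t 15.38 pos [0.4896 0.3632 0.0236] rot [-91.55  -0.33  33.15] F [-0.5  0.6 -3.1] w 4.57 j6 4.5
shift cm [-0.    0.05  0.1 ] rotvec [1.55 0.14 0.34]
```

View pics/g9.png

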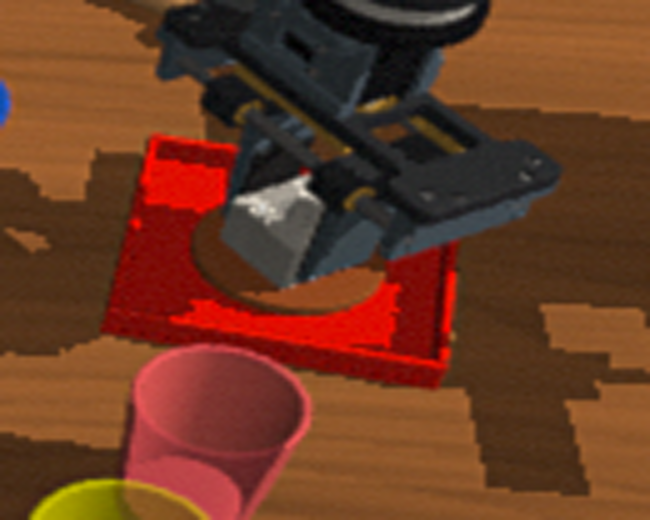

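Brown is within 1 mm of the tray floor and inside the walls. I'll release and retreat upward.

>>> apply_moves:
  targets: [4,0,0.05,0,0,6,0,0.05,0,0,6,0,0.05,0,0,6,0,0.05,0,0,6,0,0.05,0,0,6,0,-2,0,0,6,0,-5,0,0,6,0,-9,0,0,6,0,-13,0,0,6,0,-15,0,0]

```text
time: 16.27
tool_pos: [0.4882, 0.3678, 0.1797]
tcp_rot: [-91.5, -0.9, 33.2]
force: [1.4, 1.1, 0.1]
grip_width: 0.659
```

```bash
python3 go.py .3 .1 .2 33
python3 - <<'E'
from dfit import *
for n in CAL: cv2.imwrite(f"pics/{n}_e.png",arm.camera(n)[:,:,::-1])
E
```

```text
t 16.27 pos [0.4882 0.3678 0.1797] rot [-91.51  -0.87  33.17] F [1.4 1.1 0.1] w 6.01 j6 4.2
shift cm [-30.38  -2.17 -12.18] rotvec [1.51 0.16 0.87]
```

View pics/scene_e.png

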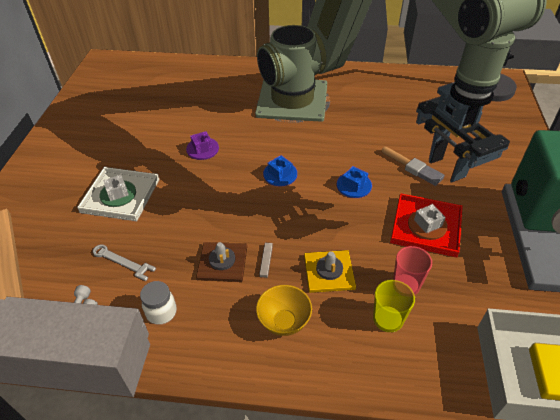

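The scene view shows green in the white tray at (116,188) and brown in the red tray at (430,220), with bystanders where they were. I'll run a numeric check before handing in.

Run:
```python
from m import *
f=lambda r:(r[0][:2].round(4),np.degrees(r[0][2:]).round(1),round(r[1],1),r[2])
im=cv2.imread("pics/scene_e.png")
print("brown vs red (.4886,.366)",f(wheelhub("scene",im,(405,195,455,245),[.489,.364,.58],.005)))
a=cv2.imread("pics/scene0.png"); d=cv2.absdiff(a,im).max(2)
for nm,(x0,y0,x1,y1) in dict(spanner=(90,240,158,282),jar=(138,280,178,322),bowl=(255,288,313,335),ytum=(372,282,415,330),ptum=(393,248,432,292),stone=(258,240,274,278),brush=(380,145,444,184)).items(): print(nm,(d[y0:y1,x0:x1]>50).sum())
c=cv2.resize(np.hstack([im[160:225,70:165],im[190:255,385:480]]),None,fx=4,fy=4,interpolation=cv2.INTER_CUBIC); cv2.imwrite("pics/fin.png",c)
```

```text
brown vs red (.4886,.366) (array([0.4894, 0.3665]), array([32.4]), np.float64(17.5), np.float64(552.0))
spanner 0
jar 0
bowl 0
ytum 0
ptum 0
stone 0
brush 288
```

View pics/fin.png

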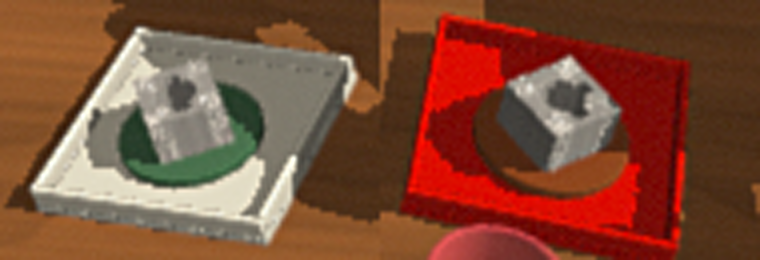

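Both wheels lie flat, hub up. The pixel change at the brush comes from the gripper and its shadow overlapping that box; the brush itself is in the same place as in the first picture.

```bash
python3 -c "
from workcell import arm
print(arm.close_job())"
```

```text
the job is handed in; nothing more can be done
None
```

Both wheels were tried on the yellow stand's spindle, which has opposed keys, and sorted: green into the white tray, brown into the red. The job was handed in at about 16.4 s; no verdict was reported.

- **Green (fits):** it slid home on the shoulder. Its underside stopped about 10 to 11 mm over the spindle base, with about 9 N of contact.
- **Brown (does not fit):** with a keyway lined up over a key, it stopped on the key tops at about 31.7 mm, with about 10 N. I did not force it.

**Last checks:**
- Both wheels look flat, hub up and released in the last picture. Brown measures within about 1 mm of its tray's centre. Green was placed about 3 mm from the centre by the arm's reading, and I checked it afterwards only by eye.
- Six of the seven bystanders show no pixel change. The brush's area did change, from the gripper and its shadow overlapping it. The brush looks unmoved by eye.

**What disagreed:**
- The two cameras differed by 2 to 4 mm in y.
- The brown disc fit in the hand suggested a shift of about 5 mm that the hub edges did not support. I went by the hub, and the wheel went on without side force.
- The tool tilt drifted to about 1.5 degrees.

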